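# Sort the desk things into their trays

## Robot

A 7-joint arm with a two-finger parallel gripper is mounted at the origin on the work surface. World frame = base frame: x ahead of the robot, y to its left, z up, the work surface at z = 0. Lengths are in m, angles in rad, forces in N, time in s.
With the tool pointing down it reaches from about 0.4 to 0.875 m from the base axis. Payload 19.3 kg.
Tool frame: the origin (TCP) lies at the very end of the fingers, on their centre line; the grasp point (between the pads) lies 19 mm behind it; z points along the fingers, y is the line along which they close (so a half turn about z gives the same grasp; the last joint's range is limited). The gripper opens to 85 mm and grips with 20 to 120 N. Pads are 22 mm wide; open, the fingers measure 114 mm over their backs; the gripper's body (76 mm by 85 mm) begins 54 mm behind the grasp point. The pads swing forward as they close: fully open they stand 13 mm farther back than shut.
Start: joints at [-1.334, 0.521, -0.036, 1.599, 0.021, 1.021, -0.113], TCP at [0.189, 0.596, 0.231] pointing down, gripper open.
Joint ranges: [-2.91, 2.91], [-0.3, 2.13], [-1.5, 1.42], [0.17, 2.43], [-1.26, 4.41], [0.16, 1.93], [-2.52, 2.52]. Speed limits (rad/s): [1.89, 1.89, 2.39, 2.39, 3.01, 3.01, 3.01].

## Interface

Orientations are given as [roll, pitch, yaw] about the fixed x, y, z axes, in that order (R = Rz(yaw) Ry(pitch) Rx(roll)).
In Python, from workcell import monitor, viewer, bot gives the robot as it stands.
- The arm moves only by the tool move_arm, never from a script. Its arguments are lists of equal length, an entry for each row: "gripper": the opening, from 0 (shut) to 1 (fully open); "linear": the shift along the tool's x, y, z in cm, a list of three; "twist": the turn about the tool's z in degrees. A call has 1 to 8 rows; each row shifts and turns the commanded pose from where the row before left it, along the tool's axes as they then stand; what a row does not reach is not made up. A row lasts 1/10 s, in which the tool goes at most 50 mm and 8.59 degrees, less where a joint would pass 70% of its speed; a pose out of reach is approached as far as the arm can. A call with a gripper value outside its range is refused whole. The fingers move at their own pace and stop on an object; "squeeze" is the grip in N (left out, the last holds). Time passes only in rows, so rows that do not move let the fingers close. It gives the time, the measured TCP pose, the force, the opening and the grip force at its end, in the units of the state.
- monitor.observe(): the state, without advancing time (a new reading comes with each control period).
- viewer.grab_frame(name): name is "scene" or "side" or "wrist"; returns a dict with "img" (400x640x3 uint8, red, green, blue), "K" (3x3 intrinsics, pixels), "k1" (the pictures are not rectified: a ray, as slopes to the right and down, at radius r is drawn at 1 + k1 r^2 times it, then the intrinsics apply), "eye" and "rotation" of the camera in the world. Camera axes: x right, y up, looking along -z (the intrinsics and any distortion apply to the point x, -y, -z); pixel columns grow to the right and rows downward; lengths in m; the calibration is good to about 2 mm. A picture is of the moment at which its call begins. There is no depth.
- bot.job_done(): hands the job in; it is judged then, once.
The state is a dict: "clock": time; "qpos": joint angles; "qd": joint speeds; "joint_efforts": joint torques, N m; "position": TCP position; "tool_rot": TCP orientation; "force": force on the tool from outside, world axes, zero at the start; "moment": the same for the moment, N m; "grip_width": finger opening in m; "finger_force": force on a finger pad.
Only numpy, scipy, OpenCV 4.12 (cv2) and the standard library are available. Lean on these libraries where they do the work, as an engineer would, in place of code of your own. Each camera call takes 0.05 s, during which the arm holds its last target. There are 200 camera calls.

## Task

Tidy the desk: lay both highlighters flat and lengthways side by side in the long pen tray, and the roll of tape flat in the round dish. Put the large memo block flat in the middle of the square tray and stack the small one centrally on top of it. Leave the mouse and the stapler where they are.

Things in the scene. Friction and masses are not known exactly. Their poses are not given: they have to be found in the camera images.
- marker_a: Flat highlighter pen, one of two identical ones: grey body with black cap, 115 long x 24 wide x 16 high mm, lying flat on the desk at the start (a flat-sided box shape, it does not roll). Origin: centre of its underside. x runs along its length towards the cap, y across its width, z up. About 25 g.
- marker_b: Flat highlighter pen, one of two identical ones: grey body with black cap, 115 long x 24 wide x 16 high mm, lying flat on the desk at the start (a flat-sided box shape, it does not roll). Origin: centre of its underside. x runs along its length towards the cap, y across its width, z up. About 25 g.
- memo_large: The larger of two plain paper memo blocks (stiff glued blocks on a cardboard back): 66 (x) x 46 (y) x 20 (z, high) mm, lying flat. Origin: centre of its underside; z up. About 50 g.
- memo_small: The smaller of the two memo blocks: 46 (x) x 32 (y) x 20 (z, high) mm, lying flat. Origin: centre of its underside; z up. About 25 g.
- tape: Roll of grey adhesive tape lying flat on its side face: a ring of outer diameter 52, hole 26, height 24 mm. Origin: centre of its underside; z (its axis) up. About 40 g.
- pen_tray: Pen tray: the longer, oblong one of two dark wooden open trays, fixed to the desk. Outside 140 (x) x 200 (y) x 28 (z) mm, walls and floor 5 mm thick, so inside it is 130 (x) x 190 (y) mm, with the inner floor 5 mm above the desk. Origin: centre of its underside, level with the desk; y runs along its long side, x across it.
- memo_tray: Memo tray: the square one of the two dark wooden open trays, fixed to the desk. Outside 125 x 125 x 28 mm high, walls and floor 5 mm thick, inside 115 x 115 mm, inner floor 5 mm above the desk. Origin: centre of its underside; x and y along its sides.
- dish: Round white ceramic dish, fixed to the desk: 128 mm across at the rim, 26 mm high, wall 4 mm, about 112 mm across inside at the flat floor, which is 5 mm above the desk. Origin: centre of its underside.
- mouse: Bystander: black computer mouse, 100 (x) x 58 (y) x 32 mm high, loose. Origin: centre of its underside. Not to be moved.
- stapler: Bystander: grey and black desk stapler, 115 (x) x 34 (y) x 43 mm high, loose. Origin: centre of its underside. Not to be moved.
Not all that is in view belongs to the job. What is shaped like the marker_b but pink is not meant. What is shaped like the memo_large but red is not meant.

How it is judged:
By the outcome, as a careful person would: the job done as asked, in the order asked, and still so for the second after the job is handed in, with the robot touching nothing.
It also fails if it takes over 128 s, if anything falls off the work surface, if the arm or the gripper's body presses on something with over 40 N, if the wrist force passes 120 N, or if a joint passes its speed limit or range.

## Working session

There is one attempt and no reset: what is moved stays moved. The work goes in short steps, Python scripts to look and compute and a tool call to move; the robot and the scene stay as the last step left them, time stands still between calls to the robot, and variables do not carry over. Pictures are saved under pics/ and viewed, at most 14 in all, crops included, and the job is handed in when it is done.

Besides the shell and the picture viewer there is one more tool, called after "Request:" as a command line: name --pt "numbers of a row" for each row, then --argument value for the rest. move_arm: Moves the arm, as the interface text tells. Its arguments: {"type":"object","properties":{"gripper":{"type":"array"},"linear":{"type":"array"},"twist":{"type":"array"},"squeeze":{"type":"number"}},"required":["gripper","linear","twist"]}

```bash
mkdir -p pics; cat > h.py <<'E'
import numpy as np,cv2,pickle
from workcell import monitor,viewer,bot
def grab(cam,name):
    f=viewer.grab_frame(cam); cv2.imwrite(f'pics/{name}.png',f['img'][:,:,::-1]); pickle.dump(f,open(f'pics/{name}.pkl','wb')); return f
def load(n): return pickle.load(open(f'pics/{n}.pkl','rb'))
def ray(f,uv):
    K=np.array(f['K']);k=np.array([f['k1'],0,0,0,0],float)
    p=cv2.undistortPoints(np.array([[uv]],float),K,k)[0,0]
    d=np.array(f['rotation'])@np.array([p[0],-p[1],-1]); return np.array(f['eye']),d
def atz(f,uv,z):
    e,d=ray(f,uv); return e+d*(z-e[2])/d[2]
def tri(*a):
    A=0;b=0
    for f,uv in a:
        e,d=ray(f,uv);d=d/np.linalg.norm(d);P=np.eye(3)-np.outer(d,d);A=A+P;b=b+P@e
    return np.linalg.solve(A,b)
def proj(f,X):
    p=np.array(f['rotation']).T@(np.array(X,float)-f['eye']); s=np.array([p[0],-p[1]])/-p[2]
    s=s*(1+f['k1']*(s@s)); K=np.array(f['K']); return K[:2,:2]@s+K[:2,2]
E
python3 - <<'E'
from h import *
for c in('scene','side','wrist'):
    f=grab(c,c+'0'); print(c,f['eye'],f['k1'],f['K'][0][0])
print(monitor.observe())
E
```

```text
scene [1.18500196 0.29739036 0.65274197] -0.05900936307811819 408.567739687269
side [-0.06000459 -0.81996553  1.04590797] -0.10292778443685247 453.30656014679676
wrist [0.11171348 0.61894656 0.37298023] -0.016086450213830192 345.1108999700111
{'clock': 0.15, 'qpos': array([-1.3341641 ,  0.52185134, -0.0363173 ,  1.59983872,  0.02115894,
        1.02111207, -0.11279474]), 'qd': array([-0.00164957, -0.00283065,  0.00084649, -0.00149312,  0.00062463,
       -0.00235256, -0.00060533]), 'joint_efforts': array([ 1.34604667e-03, -9.27384353e+01,  1.98055007e+00, -3.70051396e+01,
        1.79664942e-02,  6.46702116e-03,  4.11196197e-06]), 'position': array([0.18872496, 0.59557481, 0.23088783]), 'tool_rot': array([-3.14076630e+00,  2.50155070e-05,  2.83472243e+00]), 'force': array([-0.76910454, -0.74769755,  0.40092764]), 'moment': array([0.00564219, 0.0444862 , 0.01352782]), 'finger_force': 0.0, 'grip_width': 0.08542951071111725}
```

```bash
sleep 1
```

```text
(no output)
```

View pics/scene0.png

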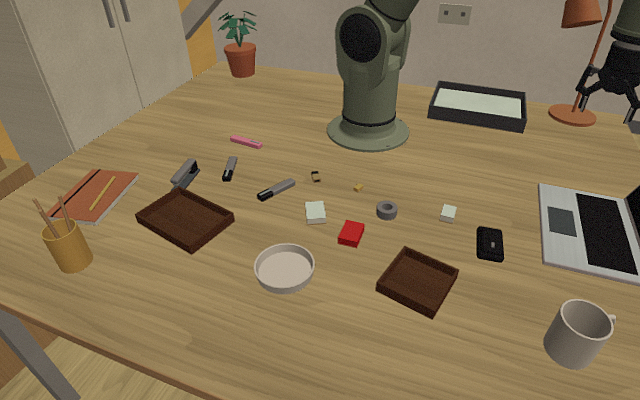

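View pics/side0.png

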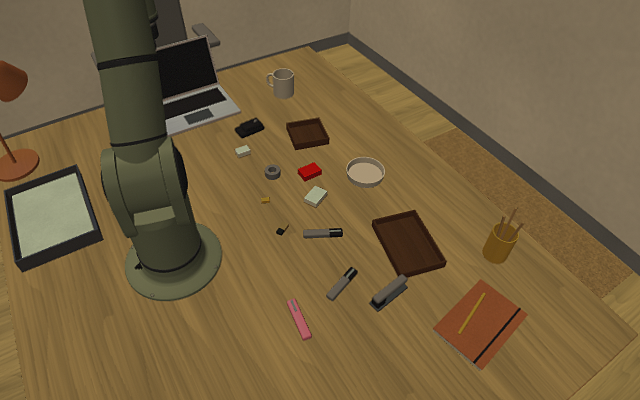

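The scene view shows the pen tray at (185,218), the dish at (284,268) and the memo tray at (418,281). The markers are at (230,168) and (277,189), the large memo at (316,212), the small memo at (448,213) and the tape at (387,210). The red block and pink pen are decoys. The side view shows the same objects. I'll enlarge both.

```bash
python3 - <<'E'
from h import *
def crop(n,x0,y0,x1,y1,s,o):
    f=load(n); c=f['img'][y0:y1,x0:x1,::-1]; c=cv2.resize(c,None,fx=s,fy=s,interpolation=cv2.INTER_CUBIC)
    for x in range((x0+19)//20*20,x1,20): cv2.putText(c,str(x),((x-x0)*s,8),0,.3,(0,255,255)); cv2.line(c,((x-x0)*s,10),((x-x0)*s,14),(0,255,255))
    for y in range((y0+19)//20*20,y1,20): cv2.putText(c,str(y),(0,(y-y0)*s+3),0,.3,(0,255,255)); cv2.line(c,(20,(y-y0)*s),(24,(y-y0)*s),(0,255,255))
    cv2.imwrite(f'pics/{o}.png',c)
crop('scene0',130,145,330,295,4,'c1'); crop('scene0',300,180,500,320,4,'c2')
crop('side0',290,165,450,315,4,'c3'); crop('side0',230,110,390,215,5,'c4')
E
```

```text
(no output)
```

View pics/c1.png

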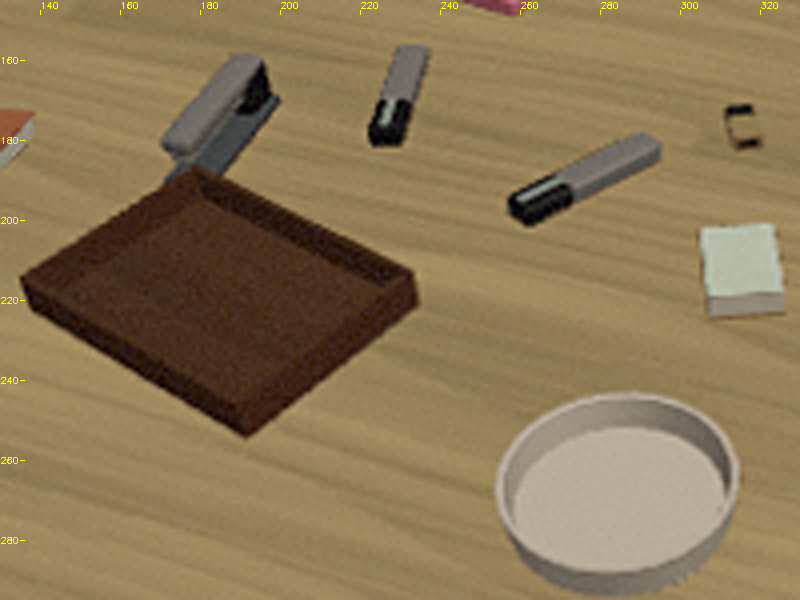

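View pics/c2.png

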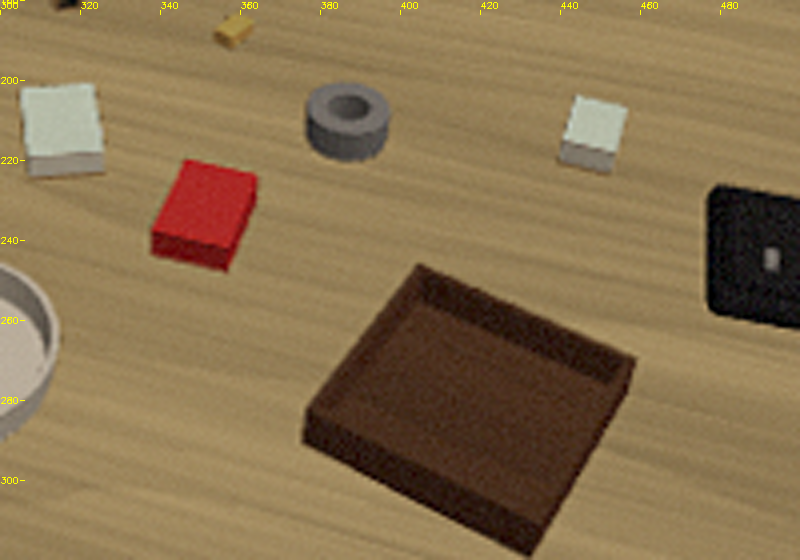

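View pics/c3.png

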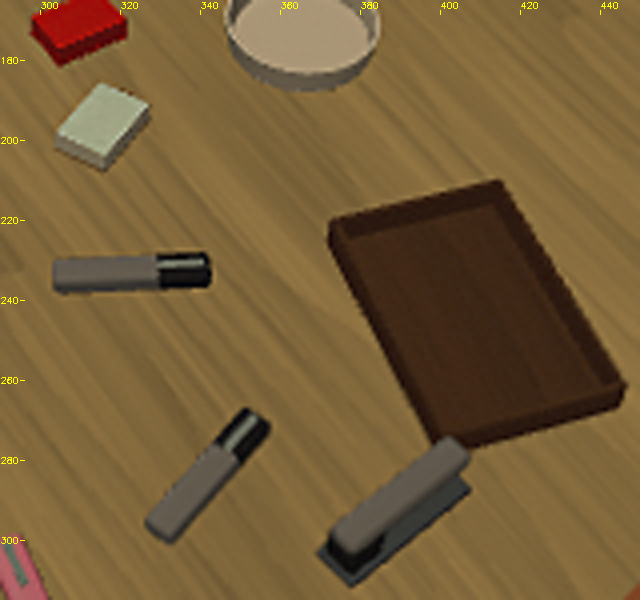

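View pics/c4.png

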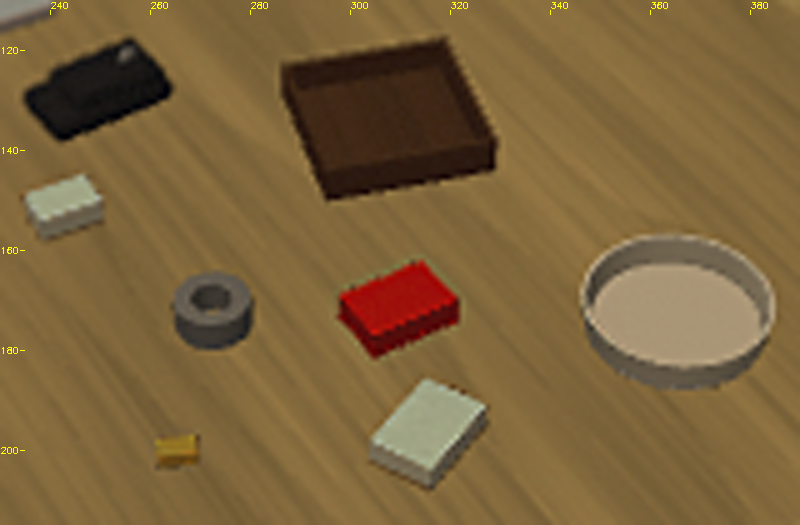

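Crops: the outlines read cleanly in both views. In c1, for example, marker 1 spans (400,45)–(403,142), marker 2 (508,202)–(661,146), and the pen tray corners are (22,278), (193,165), (414,270) and (247,438). I'll fit box and cylinder poses, height included, to the outlines from both views.

```bash
cat > fit.py <<'E'
from h import *
from scipy.optimize import minimize
def box(l,w,h): return np.array([[a*l/2,b*w/2,c*h] for a in(-1,1) for b in(-1,1) for c in(0,1)])
def cyl(d0,d1,h):
    t=np.linspace(0,2*np.pi,40,endpoint=False); return np.array([[d/2*np.cos(a),d/2*np.sin(a),z] for d,z in((d0,0),(d1,h)) for a in t])
def fit(pts,obs,x0,yaws):
    # obs: (frame, polygon px). pose x,y,z,yaw ; cost = 1-IoU sum
    def hull(f,p):
        c,s=np.cos(p[3]),np.sin(p[3]); W=pts@np.array([[c,s,0],[-s,c,0],[0,0,1]])+p[:3]
        return cv2.convexHull(np.array([proj(f,w) for w in W],np.float32))
    def ious(p):
        o=[]
        for f,q in obs:
            q=cv2.convexHull(np.array(q,np.float32)); h=hull(f,p); i=cv2.intersectConvexConvex(h,q)[0]
            d=np.linalg.norm(h.mean((0,1))-q.mean((0,1)))
            o.append(i/(cv2.contourArea(h)+cv2.contourArea(q)-i)-.001*d)
        return np.array(o)
    best=None
    for y in yaws:
        p0=np.array([*x0,0,y]); S=np.vstack([p0]+[p0+d for d in np.diag([.02,.02,.01,.3])])
        for _ in range(2):
            r=minimize(lambda p:-ious(p).sum(),p0,method='Nelder-Mead',options=dict(initial_simplex=S,xatol=1e-5,fatol=1e-6,maxiter=600)); p0=r.x; S=np.vstack([p0]+[p0+d for d in np.diag([.005,.005,.005,.1])])
        if best is None or r.fun<best.fun: best=r
    return best.x,ious(best.x)
def px(l,x0,y0,s): return [((a+.5)/s-.5+x0,(b+.5)/s-.5+y0) for a,b in l]
E
cat > m.py <<'E'
from fit import *
A,B=load('scene0'),load('side0')
c1=lambda l:(A,px(l,130,145,4)); c2=lambda l:(A,px(l,300,180,4)); c3=lambda l:(B,px(l,290,165,4)); c4=lambda l:(B,px(l,230,110,5))
T={
'm1':(box(.115,.024,.016),c1([(400,45),(429,47),(426,68),(403,142),(390,146),(369,140),(371,122)]),c3([(145,522),(238,408),(250,407),(270,425),(268,437),(172,543),(150,537)])),
'm2':(box(.115,.024,.016),c1([(508,202),(512,194),(645,132),(661,146),(660,160),(530,226),(510,216)]),c3([(53,260),(204,252),(211,262),(209,286),(54,292)])),
'large':(box(.066,.046,.02),c2([(21,90),(95,84),(103,152),(104,172),(30,178),(26,157)]),c4([(429,378),(487,406),(484,423),(432,488),(370,456),(371,440)])),
'small':(box(.046,.032,.02),c2([(576,94),(628,106),(625,127),(610,173),(558,164),(560,146)]),c4([(25,190),(86,174),(104,200),(103,215),(40,239),(30,222)])),
'pen_tray':(box(.14,.2,.028),c1([(22,278),(193,165),(414,270),(418,302),(247,438),(33,308)]),c3([(328,220),(500,179),(626,382),(621,402),(465,445),(443,447),(330,240)])),
'memo_tray':(box(.125,.125,.028),c2([(418,263),(636,358),(631,382),(531,557),(302,442),(306,408)]),c4([(282,65),(446,37),(497,140),(494,168),(328,200),(283,92)])),
'tape':(cyl(.052,.052,.024),c2([(306,108),(316,92),(347,82),(378,92),(390,110),(388,140),(370,157),(347,161),(322,155),(307,135)]),c4([(173,303),(183,282),(211,271),(240,280),(253,305),(252,325),(238,343),(212,349),(188,343),(175,325)])),
'dish':(cyl(.12,.128,.026),c1([(496,480),(520,430),(570,400),(620,392),(680,402),(722,430),(739,470),(735,510),(700,565),(650,590),(612,597),(560,580),(520,545),(500,505)]),c4([(580,300),(595,265),(630,240),(675,234),(730,245),(765,275),(775,310),(768,345),(740,372),(680,390),(630,378),(595,345)])),
'stapler':(box(.115,.034,.043),c1([(163,140),(232,55),(262,60),(280,97),(200,175),(165,180)]),c3([(318,550),(448,435),(470,487),(352,586)])),
'mouse':(box(.1,.058,.032),c2([(708,185),(720,182),(800,200),(830,215),(800,328),(706,310)]),c4([(25,98),(130,38),(172,88),(62,140)])),
}
for k,(pts,a,b) in T.items():
    x0=tri((a[0],np.mean(a[1],0)),(b[0],np.mean(b[1],0)))[:2]
    ys=[0] if k in('tape','dish') else np.arange(6)*np.pi/6
    p,i=fit(pts,[a,b],x0,ys); print(k,p[:3].round(4),'yaw',np.degrees(p[3]).round(1),'r',np.hypot(*p[:2]).round(3),i.round(3))
# height checks: top corners
t=lambda a,b:print(tri((a[0],a[1][0]),(b[0],b[1][0])).round(4))
t(c2([(95,84)]),c4([(370,440)]));t(c2([(576,94)]),c4([(30,222)])); t(c1([(193,165)]),c3([(440,425)])); t(c2([(418,263)]),c4([(328,172)]))
E
python3 m.py
```

```text
Traceback (most recent call last):
  File "m.py", line 19, in <module>
    p,i=fit(pts,[a,b],x0,ys); print(k,p[:3].round(4),'yaw',np.degrees(p[3]).round(1),'r',np.hypot(*p[:2]).round(3),i.round(3))
        ~~~^^^^^^^^^^^^^^^^^
  File "fit.py", line 22, in fit
    r=minimize(lambda p:-ious(p).sum(),p0,method='Nelder-Mead',options=dict(initial_simplex=S,xatol=1e-5,fatol=1e-6,maxiter=600)); p0=r.x; S=np.vstack([p0]+[p0+d for d in np.diag([.005,.005,.005,.1])])
  File "fit.py", line 22, in <lambda>
    r=minimize(lambda p:-ious(p).sum(),p0,method='Nelder-Mead',options=dict(initial_simplex=S,xatol=1e-5,fatol=1e-6,maxiter=600)); p0=r.x; S=np.vstack([p0]+[p0+d for d in np.diag([.005,.005,.005,.1])])
                         ~~~~^^^
  File "fit.py", line 14, in ious
    q=cv2.convexHull(np.array(q,np.float32)); h=hull(f,p); i=cv2.intersectConvexConvex(h,q)[0]
                                                ~~~~^^^^^
  File "fit.py", line 10, in hull
    return cv2.convexHull(np.array([proj(f,w) for w in W],np.float32))
                                    ~~~~^^^^^
  File "h.py", line 18, in proj
    p=np.array(f['rotation']).T@(np.array(X,float)-f['eye']); s=np.array([p[0],-p[1]])/-p[2]
                                                                          ~^^^
IndexError: invalid index to scalar variable.
```

```bash
python3 - <<'E'
from h import *
for n in('scene0','side0','wrist0'):print(load(n)['rotation'],load(n)['K'])
E
sed -i "s/np.array(f\['rotation'\])/Rm(f)/" h.py
cat >> h.py <<'E'
from scipy.spatial.transform import Rotation
def Rm(f): return Rotation.from_euler('xyz',f['rotation']).as_matrix()
E
python3 m.py
```

```text
[0.90581425 0.01413795 1.93094696] [[408.56773969   0.         322.94307599]
 [  0.         408.56773969 201.31583101]
 [  0.           0.           1.        ]]
[ 0.75469264 -0.0073188  -0.53526912] [[453.30656015   0.         306.55840713]
 [  0.         453.30656015 195.54942209]
 [  0.           0.           1.        ]]
[-3.19059771e-01  2.19190619e-04  1.26512567e+00] [[345.11089997   0.         319.49396223]
 [  0.         345.11089997 199.2821206 ]
 [  0.           0.           1.        ]]
m1 [ 0.3613 -0.3099  0.0007] yaw 22.8 r 0.476 [0.802 0.879]
m2 [ 0.4086 -0.1369 -0.0007] yaw 155.2 r 0.431 [0.792 0.822]
large [ 4.663e-01 -3.800e-03 -1.000e-04] yaw 25.4 r 0.466 [0.941 0.884]
small [0.3605 0.3061 0.0006] yaw -3.9 r 0.473 [0.926 0.83 ]
pen_tray [ 0.5971 -0.2951  0.    ] yaw -13.9 r 0.666 [0.966 0.923]
memo_tray [ 6.02e-01  2.75e-01 -2.00e-04] yaw 75.6 r 0.662 [0.971 0.964]
tape [ 0.3994  0.161  -0.0009] yaw 3.5 r 0.431 [0.859 0.876]
dish [ 6.629e-01  5.000e-03 -3.000e-04] yaw 13.3 r 0.663 [0.93  0.929]
stapler [ 0.4485 -0.401  -0.0055] yaw 15.9 r 0.602 [0.67  0.687]
mouse [ 0.4296  0.4084 -0.0036] yaw -3.8 r 0.593 [0.749 0.585]
[0.4273 0.0041 0.0182]
[0.3307 0.2931 0.0173]
[ 0.5102 -0.37    0.0313]
[0.5264 0.23   0.0268]
```

```bash
cat > m2.py <<'E'
from fit import *
def seg(f,uv,thr=70):
    hsv=cv2.cvtColor(cv2.GaussianBlur(cv2.resize(f['img'],None,fx=4,fy=4,interpolation=cv2.INTER_CUBIC),(9,9),0),cv2.COLOR_RGB2HSV)
    m=((hsv[...,1]<thr)|(hsv[...,2]<45)).astype(np.uint8); n,l=cv2.connectedComponents(m)
    k=l[int(uv[1]*4+2),int(uv[0]*4+2)]; c=max(cv2.findContours((l==k).astype(np.uint8),0,1)[0],key=cv2.contourArea)
    h=cv2.convexHull(c)[:,0]; return [((a+.5)/4-.5,(b+.5)/4-.5) for a,b in h], cv2.contourArea(c)/16, k
def show(name,pts,obs,guess,yaws,p=True):
    r,i=fit(pts,obs,guess,yaws)
    print(name,r[:3].round(4),'yaw',np.degrees(r[3]).round(1),i.round(3)); return r
S={'m1':box(.115,.024,.016),'m2':box(.115,.024,.016),'large':box(.066,.046,.02),'small':box(.046,.032,.02),'tape':cyl(.052,.052,.024),'dish':cyl(.12,.128,.026)}
E
python3 - <<'E'
from m2 import *
A,B=load('scene0'),load('side0')
P={'m1':((232,162),(336,288),(.361,-.31),22),'m2':((285,186),(315,232),(.409,-.137),-25),'large':((315,210),(315,196),(.466,-.004),25),'small':((449,210),(242,150),(.36,.306),-4),'tape':((387,217),(272,175),(.399,.161),0),'dish':((287,275),(366,170),(.663,.005),0)}
for k,(a,b,g,y) in P.items():
    qa,aa,_=seg(A,a);qb,ab,_=seg(B,b); print(aa,ab)
    show(k,S[k],[(A,qa),(B,qb)],g,np.radians([y,y+25,y-25]))
E
```

```text
202.625 317.8125
m1 [ 0.3639 -0.3084  0.0018] yaw 22.8 [0.801 0.788]
321.375 294.40625
m2 [ 4.086e-01 -1.369e-01 -3.000e-04] yaw -23.1 [0.793 0.799]
416.59375 235.3125
large [ 0.4674 -0.0035  0.0029] yaw 26.8 [0.94  0.839]
225.09375 85.125
small [0.3603 0.3056 0.0011] yaw -3.5 [0.929 0.703]
329.53125 176.4375
tape [ 0.3991  0.1606 -0.0015] yaw -19.8 [0.889 0.822]
2433.375 192942.75
dish [ 6.577e-01  6.000e-04 -8.200e-03] yaw -29.2 [ 0.99  -0.067]
```

Both measurements agree to about 3 mm, the heights come out near 0 for the undersides, and every radius is within reach. Next is a move planner that gives rows in tool axes. I'll refine the fits from wrist views on approach.

```bash
cat > plan.py <<'E'
import sys,numpy as np
from workcell import monitor
def plan(*wps,frm=None):
    "wps: (x,y,z,toolx_deg or None,nrows)"
    s=monitor.observe(); p=np.array(s['position']);yaw=np.degrees(s['tool_rot'][2])
    if frm: p,yaw=np.array(frm[:3]),frm[3]
    print('at',p.round(4),round(yaw,1),'rpy err',(s['tool_rot'][:2]).round(3),'F',s['force'].round(1))
    for x,y,z,a,n in wps:
        dy=0 if a is None else (a-yaw+180)%360-180
        for sgn in [0]:
            L=[];T=[];q=p.copy();w=yaw
            tgt=np.array([x,y,z])
            for i in range(n):
                d=(tgt-q)/(n-i); c,s_=np.cos(np.radians(w)),np.sin(np.radians(w))
                v=np.round(np.array([c*d[0]+s_*d[1],s_*d[0]-c*d[1],-d[2]])*100,1 if i<n-1 else 2)
                t=round(-((a-w+180)%360-180)/(n-i),1) if a is not None else 0
                L.append(v.tolist());T.append(t)
                q=q+np.array([c*v[0]+s_*v[1],s_*v[0]-c*v[1],-v[2]])/100;w-=t
        print('linear',L);print('twist',T);p,yaw=q,w
if __name__=='__main__':
    plan(*eval('['+sys.argv[1]+']'))
E
python3 plan.py "(.43,.34,.23,125,8),(.47,-.03,.23,77,8),(.375,-.26,.22,22.8,7)"
```

```text
at [0.1887 0.5956 0.2309] 162.4 rpy err [-3.141  0.   ] F [-0.8 -0.7  0.4]
linear [[-3.8, -2.1, 0.0], [-4.0, -1.8, 0.0], [-4.1, -1.5, 0.0], [-4.3, -1.1, 0.0], [-4.3, -0.8, 0.0], [-4.4, -0.4, 0.0], [-4.4, -0.1, 0.0], [-4.41, 0.27, 0.09]]
twist [np.float64(4.7), np.float64(4.7), np.float64(4.7), np.float64(4.7), np.float64(4.7), np.float64(4.6), np.float64(4.7), np.float64(4.6)]
linear [[-4.1, -2.2, -0.0], [-4.3, -1.8, -0.0], [-4.4, -1.4, -0.0], [-4.6, -0.9, -0.0], [-4.6, -0.4, -0.0], [-4.7, 0.1, -0.0], [-4.6, 0.6, -0.0], [-4.52, 1.06, -0.0]]
twist [np.float64(6.0), np.float64(6.0), np.float64(6.0), np.float64(6.0), np.float64(6.0), np.float64(6.0), np.float64(6.0), np.float64(6.0)]
linear [[-3.5, -0.6, 0.1], [-3.6, -0.1, 0.1], [-3.5, 0.4, 0.2], [-3.5, 0.8, 0.1], [-3.3, 1.3, 0.2], [-3.1, 1.7, 0.1], [-2.78, 2.18, 0.2]]
twist [np.float64(7.7), np.float64(7.8), np.float64(7.7), np.float64(7.8), np.float64(7.7), np.float64(7.8), np.float64(7.7)]
```

Request:
move_arm --gripper '[1,1,1,1,1,1,1,1]' --pt "-3.8 -2.1 0" --pt "-4.0 -1.8 0" --pt "-4.1 -1.5 0" --pt "-4.3 -1.1 0" --pt "-4.3 -0.8 0" --pt "-4.4 -0.4 0" --pt "-4.4 -0.1 0" --pt "-4.4 0.3 0.1" --twist '[4.7,4.7,4.7,4.7,4.7,4.6,4.7,4.6]'

```text
clock: 0.95
position: [0.4312, 0.3391, 0.2304]
tool_rot: [3.141, -0.0, 2.179]
force: [0.8, 0.8, 0.2]
grip_width: 0.085
finger_force: 0.0
```

Request:
move_arm --gripper '[1,1,1,1,1,1,1,1]' --pt "-4.1 -2.2 0" --pt "-4.3 -1.8 0" --pt "-4.4 -1.4 0" --pt "-4.6 -0.9 0" --pt "-4.6 -0.4 0" --pt "-4.7 0.1 0" --pt "-4.6 0.6 0" --pt "-4.5 1.1 0" --twist '[6,6,6,6,6,6,6,6]'

```text
clock: 1.75
position: [0.4704, -0.0311, 0.2305]
tool_rot: [3.141, -0.0, 1.34]
force: [1.0, 0.4, -0.5]
grip_width: 0.0852
finger_force: 0.0
```

Request:
move_arm --gripper '[1,1,1,1,1,1,1,1]' --pt "-3.5 -0.6 0.1" --pt "-3.6 -0.1 0.1" --pt "-3.5 0.4 0.2" --pt "-3.5 0.8 0.1" --pt "-3.3 1.3 0.2" --pt "-3.1 1.7 0.1" --pt "-2.8 2.2 0.2" --pt "0 0 0" --twist '[7.7,7.8,7.7,7.8,7.7,7.8,7.7,0]'

```text
clock: 2.55
position: [0.3737, -0.263, 0.2204]
tool_rot: [3.14, 0.001, 0.388]
force: [-0.2, -0.0, 0.0]
grip_width: 0.0854
finger_force: 0.0
```

```bash
python3 - <<'E'
from h import *
import plan
plan.plan()
f=grab('wrist','w1'); print(f['eye'])
for n,X in dict(m1=(.362,-.309,.008),m2=(.409,-.137,.008)).items(): print(n,proj(f,X))
E
```

```text
at [ 0.3737 -0.263   0.2204] 22.2 rpy err [3.14e+00 1.00e-03] F [-0.2 -0.   0. ]
[ 0.44811326 -0.2333494   0.36246917]
m1 [354.04125672 191.35388245]
m2 [212.95187544  84.98944988]
```

View pics/w1.png

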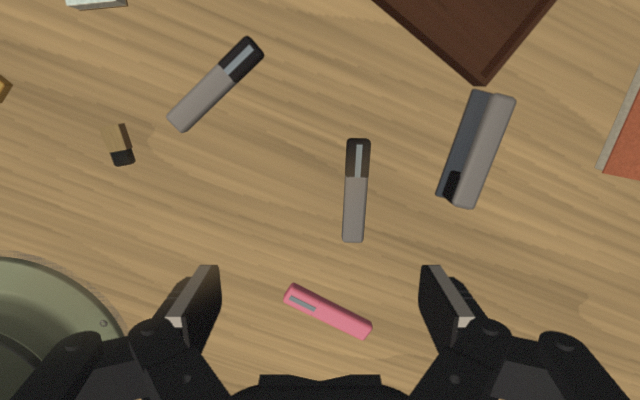

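The wrist view shows marker 1 upright from (358,139) at the cap to (353,241), and marker 2 from (255,44) at the cap to (175,125). Image up is tool +x. The pink decoy is at (328,312).

```bash
python3 - <<'E'
from m2 import *
W=load('w1');A,B=load('scene0'),load('side0')
def ends(a,b):
    P,Q=atz(W,a,.016),atz(W,b,.016); d=P-Q; print('ends',((P+Q)/2).round(4),np.degrees(np.arctan2(d[1],d[0])).round(1),np.linalg.norm(d).round(4))
ends((358,139),(353,241)); ends((254.5,44),(175.5,125))
for k,w,a,b,g,y in(('m1',(355,210),(232,162),(336,288),(.361,-.31),22),('m2',(200,105),(285,186),(315,232),(.409,-.137),-25)):
    q,ar,_=seg(W,w,60); print(ar); show(k,S[k],[(W,q)],g,np.radians([y,y+15])); show(k,S[k],[(W,q),(A,seg(A,a)[0]),(B,seg(B,b)[0])],g,np.radians([y,y+15]))
E
```

```text
ends [ 0.3634 -0.3091  0.016 ] 21.5 0.112
ends [ 0.4093 -0.14    0.016 ] -26.0 0.1106
1786.625
m1 [ 0.355  -0.3158 -0.0268] yaw 20.6 [0.93]
m1 [ 0.3599 -0.3101 -0.0017] yaw 21.4 [0.873 0.796 0.781]
2997.15625
m2 [ 0.4075 -0.1308 -0.0331] yaw -27.1 [0.927]
m2 [ 0.4077 -0.1367 -0.003 ] yaw -26.6 [0.876 0.786 0.802]
```

```bash
python3 plan.py "(.3625,-.3093,.22,21.4,2),(.3625,-.3093,.004,None,6)"
```

```text
at [ 0.3746 -0.2611  0.2202] 22.6 rpy err [3.141e+00 1.000e-03] F [0.6 0.5 0.5]
linear [[-1.5, 2.0, 0.0], [-1.45, 2.0, 0.02]]
twist [np.float64(0.6), np.float64(0.6)]
linear [[0.0, -0.0, 3.6], [0.0, -0.0, 3.6], [0.0, -0.0, 3.6], [0.0, -0.0, 3.6], [0.0, -0.0, 3.6], [0.0, -0.0, 3.6]]
twist [0, 0, 0, 0, 0, 0]
```

Request:
move_arm --gripper '[0.6,0.6,0.6,0.6,0.6,0.6,0.6,0.6]' --pt "-1.5 2.0 0" --pt "-1.5 2.0 0" --pt "0 0 4" --pt "0 0 4" --pt "0 0 4" --pt "0 0 4" --pt "0 0 3" --pt "0 0 2.0" --twist '[0.7,0.6,0,0,0,0,0,0]'

```text
clock: 3.4
position: [0.3631, -0.3066, 0.0082]
tool_rot: [-3.139, 0.001, 0.378]
force: [0.2, -0.3, -0.8]
grip_width: 0.0513
finger_force: 0.0
```

```bash
python3 - <<'E'
from h import *
import plan
plan.plan((.3625,-.3093,.004,21.4,1))
f=grab('wrist','w2')
E
```

```text
at [ 0.3631 -0.3066  0.0082] 21.6 rpy err [-3.139e+00  1.000e-03] F [ 0.2 -0.3 -0.8]
linear [[-0.15, 0.23, 0.42]]
twist [np.float64(0.2)]
```

View pics/w2.png

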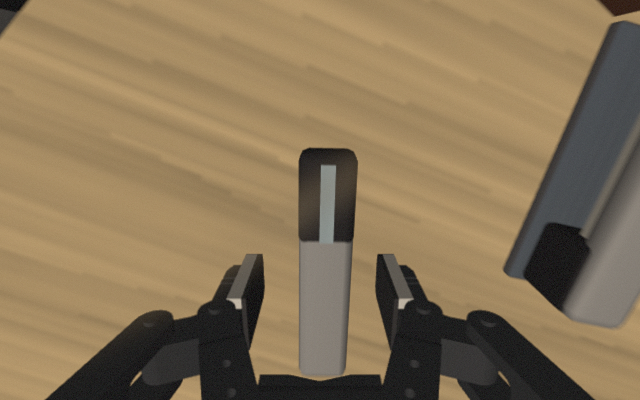

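The marker at (326,150–375) sits between the pads at columns 245 and 395, well aligned. I'll close on it.

Request:
move_arm --gripper '[0.6,0.1,0.1,0.1,0.1,0.1,0.1,0.1]' --pt "-0.1 0.2 0.4" --pt "0 0 0" --pt "0 0 0" --pt "0 0 0" --pt "0 0 0" --pt "0 0 0" --pt "0 0 0" --pt "0 0 -2" --twist '[0,0,0,0,0,0,0,0]' --squeeze 40

```text
clock: 4.25
position: [0.3628, -0.3098, 0.0262]
tool_rot: [-3.141, 0.0, 0.376]
force: [0.1, 1.0, 0.7]
grip_width: 0.0224
finger_force: 39.6
```

```bash
python3 - <<'E'
import numpy as np, plan
# tray frame: centre (.5971,-.2951), yaw -13.9
t=np.radians(-13.9); f=lambda u,v:(.5971+np.cos(t)*u-np.sin(t)*v,-.2951+np.sin(t)*u+np.cos(t)*v)
for u in(-.026,.026): print(u,np.round(f(u,0),4))
x,y=f(-.026,0)
plan.plan((.40,-.29,.12,None,4),(x,y,.12,76.1,8),(x,y,.012,None,4))
E
```

```text
-0.026 [ 0.5719 -0.2889]
0.026 [ 0.6223 -0.3013]
at [ 0.3628 -0.3098  0.0262] 21.5 rpy err [-3.141  0.   ] F [0.1 1.  0.7]
linear [[1.0, -0.1, -2.3], [1.1, -0.1, -2.4], [1.0, -0.1, -2.3], [1.09, -0.17, -2.38]]
twist [0, 0, 0, 0]
linear [[2.0, 0.8, 0.0], [1.9, 1.0, 0.0], [1.8, 1.2, 0.0], [1.6, 1.4, 0.0], [1.4, 1.6, 0.0], [1.2, 1.8, 0.0], [1.0, 1.9, 0.0], [0.81, 2.0, 0.0]]
twist [np.float64(-6.8), np.float64(-6.8), np.float64(-6.8), np.float64(-6.8), np.float64(-6.8), np.float64(-6.9), np.float64(-6.8), np.float64(-6.9)]
linear [[0.0, 0.0, 2.7], [0.0, 0.0, 2.7], [0.0, 0.0, 2.7], [0.0, 0.0, 2.7]]
twist [0, 0, 0, 0]
```

Request:
move_arm --gripper '[0.1,0.1,0.1,0.1]' --pt "1.0 -0.1 -2.3" --pt "1.1 -0.1 -2.4" --pt "1.0 -0.1 -2.3" --pt "1.1 -0.2 -2.4" --twist '[0,0,0,0]'

```text
clock: 4.65
position: [0.4007, -0.2898, 0.1221]
tool_rot: [3.141, -0.001, 0.376]
force: [0.3, -0.0, -0.6]
grip_width: 0.0227
finger_force: 39.6
```

Request:
move_arm --gripper '[0.1,0.1,0.1,0.1,0.1,0.1,0.1,0.1]' --pt "2.0 0.8 0" --pt "1.9 1.0 0" --pt "1.8 1.2 0" --pt "1.6 1.4 0" --pt "1.4 1.6 0" --pt "1.2 1.8 0" --pt "1.0 1.9 0" --pt "0.8 2.0 0" --twist '[-6.8,-6.8,-6.8,-6.8,-6.8,-6.9,-6.8,-6.9]'

```text
clock: 5.45
position: [0.5731, -0.2889, 0.1215]
tool_rot: [3.141, 0.001, 1.334]
force: [-0.1, 0.3, 0.1]
grip_width: 0.0227
finger_force: 39.7
```

Request:
move_arm --gripper '[0.1,0.1]' --pt "0 0 3" --pt "0 0 3" --twist '[0,0]'

```text
clock: 5.65
position: [0.5732, -0.289, 0.0611]
tool_rot: [3.139, 0.001, 1.33]
force: [0.3, -0.1, -0.6]
grip_width: 0.0227
finger_force: 39.7
```

```bash
python3 - <<'E'
from h import *
import plan
f=grab('wrist','w3')
plan.plan((.5719,-.2889,.0095,76.1,4))
E
```

```text
at [ 0.5706 -0.2877  0.056 ] 76.2 rpy err [-3.138 -0.   ] F [-3.8  2.1 -6.3]
linear [[-0.0, 0.0, 1.2], [-0.0, 0.1, 1.1], [-0.0, 0.0, 1.2], [-0.08, 0.05, 1.15]]
twist [np.float64(0.0), np.float64(0.0), np.float64(0.0), np.float64(0.1)]
```

View pics/w3.png

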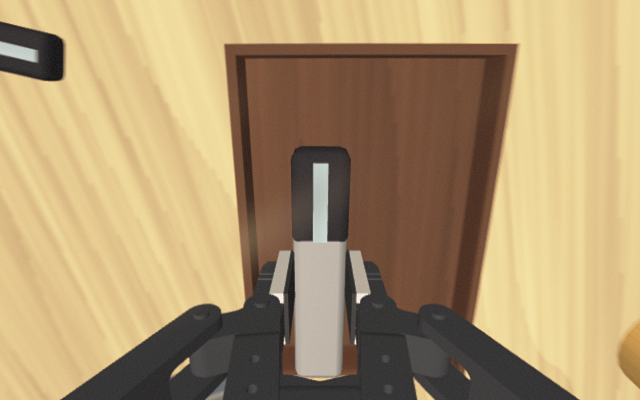

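The pen is aligned with the tray. Its centre is at column 320, the tray's inner walls are at about 243 and 485, and the left finger back is at 262, close to the left wall. I'll shift 3 mm inward before lowering.

```bash
python3 plan.py "(.5748,-.2896,.0095,76.1,4)"
```

```text
at [ 0.5706 -0.2877  0.056 ] 76.2 rpy err [-3.138 -0.   ] F [-3.8  2.1 -6.3]
linear [[-0.0, 0.1, 1.2], [-0.0, 0.1, 1.1], [-0.0, 0.1, 1.2], [-0.08, 0.15, 1.15]]
twist [np.float64(0.0), np.float64(0.0), np.float64(0.0), np.float64(0.1)]
```

Request:
move_arm --gripper '[0.1,0.1,0.1,0.1]' --pt "0 0.2 0" --pt "0 0 2" --pt "0 0 1" --pt "0 0 0" --twist '[0,0,0,0]'

```text
clock: 6.1
position: [0.5739, -0.2895, 0.0306]
tool_rot: [-3.141, 0.0, 1.329]
force: [-0.5, 0.3, 0.1]
grip_width: 0.0227
finger_force: 39.6
```

```bash
python3 plan.py "(.5748,-.2896,.0095,76.1,2)"
```

```text
at [ 0.5739 -0.2895  0.0306] 76.1 rpy err [-3.141  0.   ] F [-0.5  0.3  0.1]
linear [[0.0, 0.0, 1.1], [0.01, 0.09, 1.01]]
twist [np.float64(0.0), np.float64(0.0)]
```

Settled. I'll lower, release to about 31 mm, and rise.

Request:
move_arm --gripper '[0.1,0.1,0.1,0.37,0.37,0.37,0.37,0.37]' --pt "0 0.1 1.1" --pt "0 0 1.0" --pt "0 0 0" --pt "0 0 0" --pt "0 0 0" --pt "0 0 -2" --pt "0 0 -4" --pt "0 0 -4" --twist '[0,0,0,0,0,0,0,0]'

```text
clock: 6.9
position: [0.5744, -0.2898, 0.1101]
tool_rot: [-3.14, 0.0, 1.328]
force: [0.8, 0.7, 0.3]
grip_width: 0.0318
finger_force: 0.0
```

```bash
python3 plan.py "(.46,-.14,.14,112,5),(.4085,-.138,.12,153.6,5),(.4085,-.138,.03,None,3)"
```

```text
at [ 0.5744 -0.2898  0.1101] 76.1 rpy err [-3.14  0.  ] F [0.8 0.7 0.3]
linear [[2.4, -2.9, -0.6], [2.7, -2.6, -0.6], [3.0, -2.3, -0.6], [3.3, -1.9, -0.6], [3.46, -1.45, -0.59]]
twist [np.float64(-7.2), np.float64(-7.2), np.float64(-7.2), np.float64(-7.1), np.float64(-7.2)]
linear [[0.4, -0.9, 0.4], [0.6, -0.9, 0.4], [0.7, -0.8, 0.4], [0.8, -0.7, 0.4], [0.8, -0.53, 0.4]]
twist [np.float64(-8.3), np.float64(-8.3), np.float64(-8.3), np.float64(-8.3), np.float64(-8.4)]
linear [[-0.0, -0.0, 3.0], [-0.0, -0.0, 3.0], [-0.0, -0.0, 3.0]]
twist [0, 0, 0]
```

Request:
move_arm --gripper '[0.37,0.6,0.6,0.6,0.6]' --pt "2.4 -2.9 -0.6" --pt "2.7 -2.6 -0.6" --pt "3.0 -2.3 -0.6" --pt "3.3 -1.9 -0.6" --pt "3.5 -1.5 -0.6" --twist '[-7.2,-7.2,-7.2,-7.1,-7.2]'

```text
clock: 7.4
position: [0.4588, -0.1387, 0.1396]
tool_rot: [3.141, 0.0, 1.96]
force: [2.2, 0.4, -1.2]
grip_width: 0.0511
finger_force: 0.0
```

Request:
move_arm --gripper '[0.6,0.6,0.6,0.6,0.6,0.6,0.6,0.6]' --pt "0.4 -0.9 0.4" --pt "0.6 -0.9 0.4" --pt "0.7 -0.8 0.4" --pt "0.8 -0.7 0.4" --pt "0.8 -0.5 0.4" --pt "0 0 4" --pt "0 0 4" --pt "0 0 0" --twist '[-8.3,-8.3,-8.3,-8.3,-8.4,0,0,0]'

```text
clock: 8.2
position: [0.4062, -0.137, 0.036]
tool_rot: [-3.14, -0.006, 2.681]
force: [0.2, -0.4, 1.0]
grip_width: 0.0514
finger_force: 0.0
```

```bash
python3 - <<'E'
from h import *
import plan
plan.plan((.4085,-.138,.004,153.6,2))
f=grab('wrist','w4'); g=grab('scene','s4')
print(cv2.findContours.__name__, proj(f,(.4085,-.138,.016)))
m=cv2.hconcat([cv2.resize(f['img'],(480,300)),cv2.resize(g['img'][150:270,130:258],(320,300))]); cv2.imwrite('pics/v4.png',m[:,:,::-1])
E
```

```text
at [ 0.4062 -0.137   0.036 ] 153.6 rpy err [-3.14  -0.006] F [ 0.2 -0.4  1. ]
linear [[-0.1, 0.0, 1.6], [-0.15, 0.01, 1.6]]
twist [np.float64(0.0), np.float64(0.0)]
findContours [321.41288144 252.70409849]
```

View pics/v4.png

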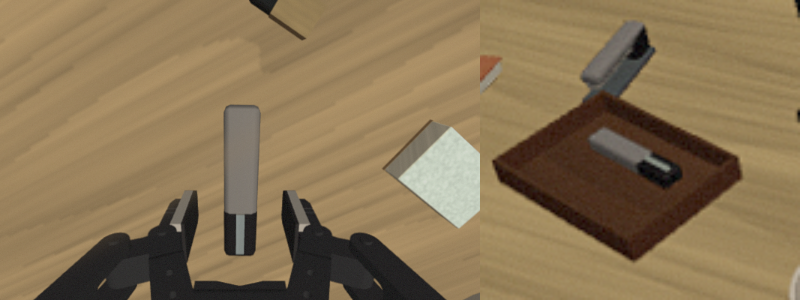

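Marker 1 lies flat and lengthways in the tray. Marker 2 is centred between the pads at column 241, with its length aligned. I'll lower and grip.

Request:
move_arm --gripper '[0.6,0.6,0.1,0.1,0.1,0.1,0.1,0.1]' --pt "0 0 2" --pt "0 0 1.2" --pt "0 0 0" --pt "0 0 0" --pt "0 0 0" --pt "0 0 0" --pt "0 0 0" --pt "0 0 -2" --twist '[0,0,0,0,0,0,0,0]'

```text
clock: 9.1
position: [0.408, -0.1374, 0.0271]
tool_rot: [-3.141, -0.002, 2.681]
force: [1.1, 0.2, 0.9]
grip_width: 0.0225
finger_force: 39.5
```

```bash
python3 plan.py "(.45,-.15,.1,None,4),(.6223,-.3013,.11,112,6),(.6223,-.3013,.04,76.1,8)"
```

```text
at [ 0.408  -0.1374  0.0271] 153.6 rpy err [-3.141e+00 -2.000e-03] F [1.1 0.2 0.9]
linear [[-1.1, 0.2, -1.8], [-1.1, 0.2, -1.8], [-1.1, 0.2, -1.8], [-1.02, 0.14, -1.89]]
twist [0, 0, 0, 0]
linear [[-3.7, -1.0, -0.2], [-3.8, -0.5, -0.2], [-3.8, -0.1, -0.1], [-3.8, 0.4, -0.2], [-3.7, 0.8, -0.1], [-3.62, 1.34, -0.2]]
twist [np.float64(6.9), np.float64(6.9), np.float64(7.0), np.float64(6.9), np.float64(7.0), np.float64(6.9)]
linear [[-0.0, -0.0, 0.9], [-0.0, -0.0, 0.9], [-0.0, -0.0, 0.9], [-0.0, -0.0, 0.9], [-0.0, -0.0, 0.9], [-0.0, -0.0, 0.8], [-0.0, -0.0, 0.9], [-0.0, -0.0, 0.8]]
twist [np.float64(4.5), np.float64(4.5), np.float64(4.5), np.float64(4.5), np.float64(4.5), np.float64(4.5), np.float64(4.5), np.float64(4.4)]
```

Request:
move_arm --gripper '[0.1,0.1,0.1,0.1]' --pt "-1.1 0.2 -1.8" --pt "-1.1 0.2 -1.8" --pt "-1.1 0.2 -1.8" --pt "-1.0 0.1 -1.9" --twist '[0,0,0,0]'

```text
clock: 9.5
position: [0.4508, -0.1505, 0.1021]
tool_rot: [3.141, 0.001, 2.681]
force: [0.2, -0.5, -0.5]
grip_width: 0.0227
finger_force: 39.5
```

Request:
move_arm --gripper '[0.1,0.1,0.1,0.1,0.1,0.1]' --pt "-3.7 -1.0 -0.2" --pt "-3.8 -0.5 -0.2" --pt "-3.8 -0.1 -0.1" --pt "-3.8 0.4 -0.2" --pt "-3.7 0.8 -0.1" --pt "-3.6 1.3 -0.2" --twist '[6.9,6.9,7.0,6.9,7.0,6.9]'

```text
clock: 10.1
position: [0.6231, -0.3026, 0.1116]
tool_rot: [3.141, 0.0, 1.95]
force: [-0.9, 0.2, -0.2]
grip_width: 0.0224
finger_force: 39.5
```

Request:
move_arm --gripper '[0.1,0.1,0.1,0.1,0.1,0.1,0.1,0.1]' --pt "0 0 0" --pt "0 0 0.6" --pt "0 0 0.8" --pt "0 0 0.8" --pt "0 0 0.8" --pt "0 0 0.8" --pt "0 0 0.8" --pt "0 0 0.5" --twist '[6,6,6,6,6,5.9,0,0]'

```text
clock: 10.9
position: [0.6221, -0.3014, 0.0593]
tool_rot: [-3.142, -0.0, 1.332]
force: [-0.1, 0.6, -0.4]
grip_width: 0.0224
finger_force: 39.5
```

```bash
python3 plan.py "(.6223,-.3013,.0095,76.1,3)"
```

```text
at [ 0.6221 -0.3014  0.0593] 76.3 rpy err [-3.142 -0.   ] F [-0.1  0.6 -0.4]
linear [[0.0, 0.0, 1.7], [0.0, 0.0, 1.6], [0.02, 0.02, 1.68]]
twist [np.float64(0.1), np.float64(0.1), np.float64(0.0)]
```

Request:
move_arm --gripper '[0.1,0.1,0.1,0.1,0.37,0.37,0.37,0.37]' --pt "0 0 2" --pt "0 0 2" --pt "0 0 0.9" --pt "0 0 0" --pt "0 0 0" --pt "0 0 0" --pt "0 0 -2" --pt "0 0 -4" --twist '[0,0,0,0,0,0,0,0]'

```text
clock: 11.7
position: [0.6207, -0.3011, 0.0699]
tool_rot: [-3.138, -0.001, 1.329]
force: [0.1, 0.7, 0.8]
grip_width: 0.0315
finger_force: 0.0
```

```bash
python3 plan.py "(.50,0.02,.2,90,8),(.415,.13,.2,112,4)"
```

```text
at [ 0.6207 -0.3011  0.0699] 76.1 rpy err [-3.138e+00 -1.000e-03] F [0.1 0.7 0.8]
linear [[3.5, -2.4, -1.6], [3.6, -2.3, -1.6], [3.7, -2.2, -1.6], [3.7, -2.1, -1.6], [3.8, -2.0, -1.7], [3.9, -1.9, -1.6], [3.9, -1.8, -1.7], [4.0, -1.59, -1.61]]
twist [np.float64(-1.7), np.float64(-1.7), np.float64(-1.7), np.float64(-1.8), np.float64(-1.7), np.float64(-1.8), np.float64(-1.7), np.float64(-1.8)]
linear [[2.8, -2.1, -0.0], [2.9, -1.9, -0.0], [3.1, -1.5, -0.0], [3.24, -1.29, -0.0]]
twist [np.float64(-5.5), np.float64(-5.5), np.float64(-5.5), np.float64(-5.5)]
```

Request:
move_arm --gripper '[0.37,0.37,1,1,1,1,1,1]' --pt "3.5 -2.4 -1.6" --pt "3.6 -2.3 -1.6" --pt "3.7 -2.2 -1.6" --pt "3.7 -2.1 -1.6" --pt "3.8 -2.0 -1.7" --pt "3.9 -1.9 -1.6" --pt "3.9 -1.8 -1.7" --pt "4.0 -1.6 -1.6" --twist '[-1.7,-1.7,-1.7,-1.8,-1.7,-1.8,-1.7,-1.8]'

```text
clock: 12.5
position: [0.5006, 0.0207, 0.2025]
tool_rot: [3.14, -0.001, 1.572]
force: [1.4, 0.8, 0.7]
grip_width: 0.0857
finger_force: 0.0
```

Request:
move_arm --gripper '[1,1,1,1,1]' --pt "2.8 -2.1 0" --pt "2.9 -1.9 0" --pt "3.1 -1.5 0" --pt "3.2 -1.3 0" --pt "0 0 0" --twist '[-5.5,-5.5,-5.5,-5.5,0]'

```text
clock: 13.0
position: [0.4144, 0.1318, 0.2016]
tool_rot: [3.141, -0.002, 1.963]
force: [-0.0, -0.0, 0.7]
grip_width: 0.0856
finger_force: 0.0
```

```bash
python3 - <<'E'
from m2 import *
import plan
plan.plan()
f=grab('wrist','w5'); g=grab('scene','s5')
for n,X in dict(tape=(.399,.161,.024),large=(.467,-.0036,.02),small=(.36,.306,.02)).items(): print(n,proj(f,X))
m=cv2.hconcat([f['img'],cv2.resize(g['img'][150:270,130:194+36],(160,192))[:,:160].repeat(1,0) if 0 else cv2.copyMakeBorder(cv2.resize(g['img'][170:260,130:240],(160,131)),0,269,0,0,0)])
cv2.imwrite('pics/v5.png',m[:,:,::-1])
E
```

```text
at [0.4144 0.1318 0.2016] 112.5 rpy err [ 3.141e+00 -2.000e-03] F [-0.  -0.   0.7]
tape [316.40106329 139.27827257]
large [316.57526702 301.96362418]
small [340.25144836 -46.4008385 ]
```

View pics/v5.png

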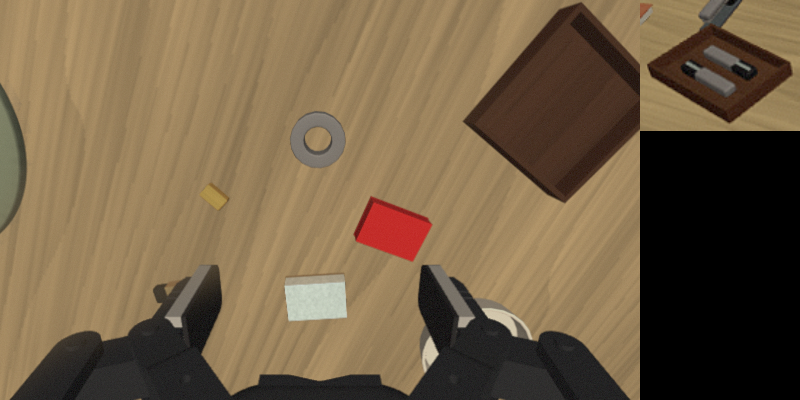

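Both markers lie side by side in the pen tray. The tape top is centred at (318,140), within 2 px of the prediction. The large memo's top corners are (285,279), (345,275), (347,317) and (289,321).

```bash
python3 - <<'E'
from m2 import *
import plan
W=load('w5')
print('tape',atz(W,(318,140),.024).round(4))
c=[atz(W,p,.02)[:2] for p in((285,279),(345,275),(347,317),(289,321))]; print('large',np.mean(c,0).round(4))
for i,j in((0,1),(3,2),(1,2),(0,3)): d=c[i]-c[j]; print(np.linalg.norm(d).round(4),np.degrees(np.arctan2(d[1],d[0])).round(1))
plan.plan((.398,.160,.20,112,2),(.398,.160,.03,None,5))
E
```

```text
tape [0.4006 0.161  0.024 ]
large [0.4652 0.0005]
0.0643 -153.2
0.065 -152.8
0.0533 116.3
0.0537 115.5
at [0.4165 0.1293 0.2015] 112.1 rpy err [ 3.14 -0.  ] F [-0.1 -0.6  0.5]
linear [[1.8, -0.3, 0.1], [1.74, -0.26, 0.05]]
twist [np.float64(0.0), np.float64(0.1)]
linear [[-0.0, 0.0, 3.4], [-0.0, 0.0, 3.4], [-0.0, 0.0, 3.4], [-0.0, 0.0, 3.4], [-0.0, 0.0, 3.4]]
twist [0, 0, 0, 0, 0]
```

Request:
move_arm --gripper '[1,1,1,1,1,1,1,1]' --pt "1.8 -0.2 0.1" --pt "1.8 -0.2 0" --pt "0 0 4" --pt "0 0 4" --pt "0 0 4" --pt "0 0 4" --pt "0 0 3" --pt "0 0 0" --twist '[0,0,0,0,0,0,0,0]'

```text
clock: 13.9
position: [0.3985, 0.1592, 0.0071]
tool_rot: [-3.137, 0.001, 1.953]
force: [0.6, -0.6, 0.8]
grip_width: 0.0856
finger_force: 0.0
```

```bash
python3 plan.py "(.400,.161,.005,112,1)"
```

```text
at [0.3985 0.1592 0.0071] 111.9 rpy err [-3.137e+00  1.000e-03] F [ 0.6 -0.6  0.8]
linear [[0.11, 0.2, 0.21]]
twist [np.float64(-0.1)]
```

Request:
move_arm --gripper '[1,0.3,0.3,0.3,0.3,0.3,0.3,0.3]' --pt "0.1 0.2 0.2" --pt "0 0 0" --pt "0 0 0" --pt "0 0 0" --pt "0 0 0" --pt "0 0 0" --pt "0 0 -2" --pt "0 0 -4" --twist '[0,0,0,0,0,0,0,0]'

```text
clock: 14.7
position: [0.3999, 0.1621, 0.0673]
tool_rot: [-3.139, 0.0, 1.955]
force: [-0.7, 1.2, 0.6]
grip_width: 0.0501
finger_force: 42.3
```

```bash
python3 plan.py "(.44,.13,.12,None,3),(.661,.004,.12,90,8),(.661,.004,.05,None,3)"
```

```text
at [0.3999 0.1621 0.0673] 112.0 rpy err [-3.139  0.   ] F [-0.7  1.2  0.6]
linear [[-1.5, 0.8, -1.8], [-1.5, 0.9, -1.7], [-1.48, 0.82, -1.77]]
twist [0, 0, 0]
linear [[-2.5, 2.0, 0.0], [-2.4, 2.1, 0.0], [-2.3, 2.2, 0.0], [-2.2, 2.3, 0.0], [-2.1, 2.4, 0.0], [-1.9, 2.5, 0.0], [-1.8, 2.6, 0.0], [-1.75, 2.67, 0.0]]
twist [np.float64(2.8), np.float64(2.7), np.float64(2.8), np.float64(2.7), np.float64(2.8), np.float64(2.7), np.float64(2.8), np.float64(2.7)]
linear [[0.0, 0.0, 2.3], [0.0, 0.0, 2.4], [0.0, 0.0, 2.3]]
twist [0, 0, 0]
```

Request:
move_arm --gripper '[0.3,0.3,0.3]' --pt "-1.5 0.8 -1.8" --pt "-1.5 0.9 -1.7" --pt "-1.5 0.8 -1.8" --twist '[0,0,0]'

```text
clock: 15.0
position: [0.4413, 0.13, 0.1221]
tool_rot: [3.14, -0.0, 1.956]
force: [1.0, 0.4, -1.0]
grip_width: 0.05
finger_force: 42.4
```

Request:
move_arm --gripper '[0.3,0.3,0.3,0.3,0.3,0.3,0.3,0.3]' --pt "-2.5 2.0 0" --pt "-2.4 2.1 0" --pt "-2.3 2.2 0" --pt "-2.2 2.3 0" --pt "-2.1 2.4 0" --pt "-1.9 2.5 0" --pt "-1.8 2.6 0" --pt "-1.7 2.7 0" --twist '[2.8,2.7,2.8,2.7,2.8,2.7,2.8,2.7]'

```text
clock: 15.8
position: [0.663, 0.0042, 0.1214]
tool_rot: [3.141, -0.0, 1.569]
force: [0.5, 0.5, -1.6]
grip_width: 0.0501
finger_force: 42.4
```

Request:
move_arm --gripper '[0.3,0.3,0.3,0.3]' --pt "0 0 2.3" --pt "0 0 2.4" --pt "0 0 2.3" --pt "0 0 0" --twist '[0,0,0,0]'

```text
clock: 16.2
position: [0.6604, 0.0049, 0.0485]
tool_rot: [-3.138, 0.0, 1.571]
force: [-1.3, 0.9, 0.3]
grip_width: 0.05
finger_force: 42.3
```

```bash
python3 plan.py "(.661,.004,.0115,90,2)"
```

```text
at [0.6604 0.0049 0.0485] 90.0 rpy err [-3.138  0.   ] F [-1.3  0.9  0.3]
linear [[-0.0, 0.0, 1.8], [-0.09, 0.06, 1.9]]
twist [np.float64(0.0), np.float64(0.0)]
```

Request:
move_arm --gripper '[0.3,0.3,0.3,0.74,0.74,0.74,0.74,0.74]' --pt "0 0 2" --pt "0 0 1.7" --pt "0 0 0" --pt "0 0 0" --pt "0 0 0" --pt "0 0 -2" --pt "0 0 -4" --pt "0 0 -4" --twist '[0,0,0,0,0,0,0,0]'

```text
clock: 17.0
position: [0.6616, 0.0046, 0.1147]
tool_rot: [-3.141, 0.0, 1.571]
force: [0.9, -0.5, 0.3]
grip_width: 0.063
finger_force: 0.0
```

```bash
python3 plan.py "(.55,.00,.13,65,4),(.4667,-.003,.13,26.5,6)"
```

```text
at [0.6616 0.0046 0.1147] 90.0 rpy err [-3.141  0.   ] F [ 0.9 -0.5  0.3]
linear [[-0.1, -2.8, -0.4], [-0.4, -2.8, -0.4], [-0.7, -2.7, -0.4], [-1.04, -2.54, -0.33]]
twist [np.float64(6.3), np.float64(6.2), np.float64(6.3), np.float64(6.2)]
linear [[-0.6, -1.2, -0.0], [-0.8, -1.2, -0.0], [-0.9, -1.1, -0.0], [-1.0, -0.9, -0.0], [-1.1, -0.9, -0.0], [-1.19, -0.68, -0.0]]
twist [np.float64(6.4), np.float64(6.4), np.float64(6.4), np.float64(6.4), np.float64(6.5), np.float64(6.4)]
```

Request:
move_arm --gripper '[0.74,0.74,0.74,0.74]' --pt "-0.1 -2.8 -0.4" --pt "-0.4 -2.8 -0.4" --pt "-0.7 -2.7 -0.4" --pt "-1.0 -2.5 -0.3" --twist '[6.3,6.2,6.3,6.2]'

```text
clock: 17.4
position: [0.5499, 0.0004, 0.1292]
tool_rot: [3.141, -0.001, 1.13]
force: [0.8, -0.5, -0.0]
grip_width: 0.0631
finger_force: 0.0
```

Request:
move_arm --gripper '[0.74,0.74,0.74,0.74,0.74,0.74,0.74,0.74]' --pt "-0.6 -1.2 0" --pt "-0.8 -1.2 0" --pt "-0.9 -1.1 0" --pt "-1.0 -0.9 0" --pt "-1.1 -0.9 0" --pt "-1.2 -0.7 0" --pt "0 0 4" --pt "0 0 4" --twist '[6.4,6.4,6.4,6.4,6.5,6.4,0,0]'

```text
clock: 18.2
position: [0.4682, -0.0017, 0.0484]
tool_rot: [3.141, -0.003, 0.464]
force: [1.5, 1.7, -0.5]
grip_width: 0.0634
finger_force: 0.0
```

```bash
python3 - <<'E'
from h import *
import plan
print('red',atz(load('w5'),(393,230),.02).round(3))
plan.plan((.4667,-.003,.006,26.5,2))
f=grab('wrist','w6'); g=grab('scene','s6')
m=cv2.hconcat([cv2.resize(f['img'],(480,300)),cv2.resize(g['img'][235:310,240:320],(320,300))]); cv2.imwrite('pics/v6.png',m[:,:,::-1])
E
```

```text
red [0.506 0.105 0.02 ]
at [ 0.4682 -0.0017  0.0484] 26.6 rpy err [ 3.141e+00 -3.000e-03] F [ 1.5  1.7 -0.5]
linear [[-0.1, 0.0, 2.1], [-0.09, 0.05, 2.14]]
twist [np.float64(0.0), np.float64(0.1)]
```

View pics/v6.png

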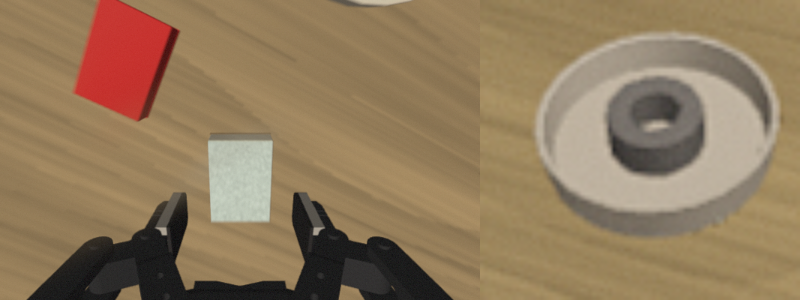

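The tape lies flat in the dish. The memo is centred at column 240 between the pads, with its top face spanning rows 140–222 of the 0.75-scale picture.

```bash
python3 - <<'E'
from h import *
import plan
f=load('w6')
c=[atz(f,(a/.75,b/.75),.02)[:2] for a,b in((208,140),(272,140),(270,222),(211,222))]; print(np.mean(c,0).round(4), np.linalg.norm(c[0]-c[3]),np.linalg.norm(c[0]-c[1]))
plan.plan((*np.mean(c,0),.006,26.5,2))
E
```

```text
[ 0.4669 -0.0038] 0.0652541525390048 0.0439300283808768
at [ 0.4655 -0.0025  0.0459] 26.5 rpy err [-3.14   0.004] F [0.  0.6 0.6]
linear [[0.0, 0.1, 2.0], [0.06, 0.08, 1.99]]
twist [np.float64(0.0), np.float64(0.0)]
```

Request:
move_arm --gripper '[0.74,0.74,0.3,0.3,0.3,0.3,0.3,0.3]' --pt "0 0.1 2" --pt "0.1 0.1 2" --pt "0 0 0" --pt "0 0 0" --pt "0 0 0" --pt "0 0 0" --pt "0 0 -2" --pt "0 0 -4" --twist '[0,0,0,0,0,0,0,0]'

```text
clock: 19.1
position: [0.4681, -0.0041, 0.0682]
tool_rot: [-3.141, 0.003, 0.463]
force: [0.8, 0.7, -0.1]
grip_width: 0.0448
finger_force: 41.3
```

```bash
python3 plan.py "(.50,.05,.12,40,2),(.602,.275,.12,75.6,7),(.602,.275,.05,None,3)"
```

```text
at [ 0.4681 -0.0041  0.0682] 26.5 rpy err [-3.141e+00  3.000e-03] F [ 0.8  0.7 -0.1]
linear [[2.6, -1.7, -2.6], [2.85, -1.39, -2.58]]
twist [np.float64(-6.7), np.float64(-6.8)]
linear [[3.2, -1.5, 0.0], [3.3, -1.2, 0.0], [3.4, -1.0, 0.0], [3.5, -0.6, 0.0], [3.5, -0.3, 0.0], [3.5, -0.0, 0.0], [3.55, 0.23, 0.0]]
twist [np.float64(-5.1), np.float64(-5.1), np.float64(-5.1), np.float64(-5.1), np.float64(-5.1), np.float64(-5.0), np.float64(-5.1)]
linear [[-0.0, 0.0, 2.3], [-0.0, 0.0, 2.4], [-0.0, 0.0, 2.3]]
twist [0, 0, 0]
```

Request:
move_arm --gripper '[0.3,0.3]' --pt "2.6 -1.7 -2.6" --pt "2.8 -1.4 -2.6" --twist '[-6.7,-6.8]'

```text
clock: 19.3
position: [0.5008, 0.0503, 0.1225]
tool_rot: [3.141, -0.0, 0.701]
force: [1.0, 0.4, -0.7]
grip_width: 0.0446
finger_force: 41.3
```

Request:
move_arm --gripper '[0.3,0.3,0.3,0.3,0.3,0.3,0.3]' --pt "3.2 -1.5 0" --pt "3.3 -1.2 0" --pt "3.4 -1.0 0" --pt "3.5 -0.6 0" --pt "3.5 -0.3 0" --pt "3.5 0 0" --pt "3.5 0.2 0" --twist '[-5.1,-5.1,-5.1,-5.1,-5.1,-5,-5.1]'

```text
clock: 20.0
position: [0.6024, 0.276, 0.1211]
tool_rot: [3.141, 0.0, 1.323]
force: [0.5, 0.0, -0.1]
grip_width: 0.0448
finger_force: 41.3
```

Request:
move_arm --gripper '[0.3,0.3,0.3,0.3]' --pt "0 0 2.3" --pt "0 0 2.4" --pt "0 0 2.3" --pt "0 0 0" --twist '[0,0,0,0]'

```text
clock: 20.4
position: [0.6005, 0.2741, 0.0483]
tool_rot: [-3.139, 0.003, 1.32]
force: [-0.5, 0.1, -0.6]
grip_width: 0.0446
finger_force: 41.3
```

```bash
python3 - <<'E'
from h import *
import plan
W=load('w5'); t=np.radians(-14.4)
for p in((465,121),(580,3),(565,201)):
    q=atz(W,p,.028)[:2]-[.602,.275]; print((np.array([[np.cos(t),np.sin(t)],[-np.sin(t),np.cos(t)]])@q).round(4))
plan.plan((.602,.275,.0125,75.6,2))
E
```

```text
[-0.0716 -0.0667]
[-0.0625  0.06  ]
[ 0.0605 -0.0625]
at [0.6005 0.2741 0.0483] 75.6 rpy err [-3.139e+00  3.000e-03] F [-0.5  0.1 -0.6]
linear [[0.1, 0.1, 1.8], [0.02, 0.03, 1.78]]
twist [np.float64(0.0), np.float64(0.0)]
```

Request:
move_arm --gripper '[0.3,0.3,0.3,0.68,0.68,0.68,0.68,0.68]' --pt "0.1 0.1 1.8" --pt "0 0 1.8" --pt "0 0 0" --pt "0 0 0" --pt "0 0 0" --pt "0 0 -2" --pt "0 0 -4" --pt "0 0 -4" --twist '[0,0,0,0,0,0,0,0]'

```text
clock: 21.2
position: [0.6029, 0.2752, 0.1153]
tool_rot: [-3.141, 0.001, 1.32]
force: [0.2, -1.0, 1.1]
grip_width: 0.0581
finger_force: 0.0
```

```bash
python3 plan.py "(.48,.27,.15,120,6),(.38,.295,.15,176.5,7)"
```

```text
at [0.6029 0.2752 0.1153] 75.6 rpy err [-3.141e+00  1.000e-03] F [ 0.2 -1.   1.1]
linear [[-0.6, -2.0, -0.6], [-0.3, -2.0, -0.6], [-0.1, -2.0, -0.6], [0.2, -2.1, -0.6], [0.4, -2.0, -0.5], [0.75, -1.89, -0.57]]
twist [np.float64(-7.4), np.float64(-7.4), np.float64(-7.4), np.float64(-7.4), np.float64(-7.4), np.float64(-7.4)]
linear [[1.0, -1.1, -0.0], [1.2, -0.9, -0.0], [1.3, -0.7, -0.0], [1.4, -0.5, -0.0], [1.4, -0.4, -0.0], [1.4, -0.1, -0.0], [1.5, 0.01, -0.0]]
twist [np.float64(-8.1), np.float64(-8.1), np.float64(-8.1), np.float64(-8.0), np.float64(-8.1), np.float64(-8.0), np.float64(-8.1)]
```

Request:
move_arm --gripper '[0.68,0.68,0.68,0.68,0.68,0.68]' --pt "-0.6 -2.0 -0.6" --pt "-0.3 -2.0 -0.6" --pt "-0.1 -2.0 -0.6" --pt "0.2 -2.1 -0.6" --pt "0.4 -2.0 -0.5" --pt "0.8 -1.9 -0.6" --twist '[-7.4,-7.4,-7.4,-7.4,-7.4,-7.4]'

```text
clock: 21.8
position: [0.4793, 0.2705, 0.1498]
tool_rot: [3.141, 0.0, 2.1]
force: [-0.2, -0.6, -0.0]
grip_width: 0.0582
finger_force: 0.0
```

Request:
move_arm --gripper '[0.68,0.68,0.68,0.68,0.6,0.6,0.6,0.6]' --pt "1.0 -1.1 0" --pt "1.2 -0.9 0" --pt "1.3 -0.7 0" --pt "1.4 -0.5 0" --pt "1.4 -0.4 0" --pt "1.4 -0.1 0" --pt "1.5 0 0" --pt "0 0 5" --twist '[-8.1,-8.1,-8.1,-8,-8.1,-8,-8.1,0]'

```text
clock: 22.6
position: [0.3814, 0.2984, 0.1034]
tool_rot: [3.134, 0.006, 3.087]
force: [1.8, 1.4, -1.3]
grip_width: 0.0511
finger_force: 0.0
```

Request:
move_arm --gripper '[0.6]' --pt "0 0 0" --twist '[0]'

```text
clock: 22.7
position: [0.3781, 0.2938, 0.0959]
tool_rot: [-3.137, -0.005, 3.081]
force: [-0.2, 0.6, 1.2]
grip_width: 0.0512
finger_force: 0.0
```

```bash
python3 - <<'E'
from h import *
import plan
plan.plan((.36,.306,.006,176.5,2))
f=grab('wrist','w7'); g=grab('scene','s7'); print(proj(f,(.36,.306,.02)))
m=cv2.vconcat([f['img'][:,:],cv2.copyMakeBorder(cv2.resize(g['img'][240:320,370:465],(237,200),interpolation=2),0,0,0,403,0)]); cv2.imwrite('pics/v7.png',m[:,:,::-1])
E
```

```text
at [0.3781 0.2938 0.0959] 176.5 rpy err [-3.137 -0.005] F [-0.2  0.6  1.2]
linear [[0.9, 0.6, 4.5], [0.98, 0.5, 4.49]]
twist [np.float64(0.0), np.float64(0.0)]
[338.05611551 185.12858483]
```

View pics/v7.png

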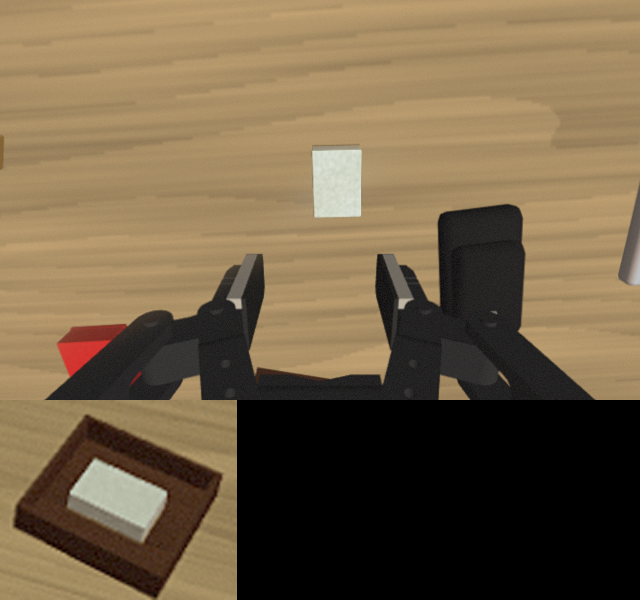

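The large memo sits in the middle of its tray. The small memo's top corners are (312,150), (361,150), (361,216) and (314,217). The mouse edge at column 440 is about 50 mm away, so there's clearance with the pads opened less.

```bash
python3 - <<'E'
from h import *
import plan
f=load('w7')
c=[atz(f,p,.02)[:2] for p in((312,150),(361,150),(361,216),(314,217))]; m=np.mean(c,0);print(m.round(4), np.linalg.norm(c[0]-c[3]),np.linalg.norm(c[0]-c[1]))
d=c[0]+c[1]-c[2]-c[3]; a=np.degrees(np.arctan2(d[1],d[0])); print(a)
plan.plan((*m,.08,a,2))
# large memo in the tray, seen by the scene camera: top corners
g=load('s7'); s=2.5
for p in((94,459),(167,491),(145,527),(69,494)): print(atz(g,((p[0]+.5)/s-.5+370,(p[1]-400+.5)/s-.5+240),.025)[:2].round(4))
E
```

```text
[0.3594 0.3053] 0.045603395613583134 0.03117007346243979
178.32568117151413
at [0.3801 0.295  0.0997] 176.5 rpy err [-3.14e+00 -1.00e-03] F [ 1.  -0.1  0.6]
linear [[1.1, 0.5, 1.0], [1.02, 0.42, 0.97]]
twist [np.float64(-0.9), np.float64(-1.0)]
[0.5758 0.2465]
[0.5909 0.3093]
[0.634  0.2986]
[0.6206 0.2353]
```

Request:
move_arm --gripper '[0.5,0.5,0.5,0.5,0.5,0.5,0.5,0.5]' --pt "1.1 0.5 1.0" --pt "1.0 0.4 1.0" --pt "0 0 2" --pt "0 0 2" --pt "0 0 2" --pt "0 0 1.1" --pt "0 0 0" --pt "0 0 0" --twist '[-0.9,-1,0,0,0,0,0,0]'

```text
clock: 23.6
position: [0.3603, 0.306, 0.0094]
tool_rot: [3.141, 0.001, 3.114]
force: [1.1, 0.6, 0.8]
grip_width: 0.0428
finger_force: 0.0
```

```bash
python3 plan.py "(.3594,.3053,.007,178.3,1)"
```

```text
at [0.3603 0.306  0.0094] 178.4 rpy err [3.141e+00 1.000e-03] F [1.1 0.6 0.8]
linear [[0.08, -0.07, 0.24]]
twist [np.float64(0.1)]
```

Request:
move_arm --gripper '[0.5,0.2,0.2,0.2,0.2,0.2,0.2,0.2]' --pt "0.1 -0.1 0.2" --pt "0 0 0" --pt "0 0 0" --pt "0 0 0" --pt "0 0 0" --pt "0 0 0" --pt "0 0 -2" --pt "0 0 -4" --twist '[0,0,0,0,0,0,0,0]'

```text
clock: 24.4
position: [0.3576, 0.3037, 0.0657]
tool_rot: [-3.139, -0.003, 3.114]
force: [0.3, 0.6, 0.9]
grip_width: 0.0311
finger_force: 40.6
```

```bash
python3 plan.py "(.46,.29,.15,125,7),(.6027,.2747,.15,76,7),(.6027,.2747,.06,None,4)"
```

```text
at [0.3576 0.3037 0.0657] 178.4 rpy err [-3.139e+00 -3.000e-03] F [0.3 0.6 0.9]
linear [[-1.5, -0.2, -1.2], [-1.5, 0.0, -1.2], [-1.4, 0.2, -1.2], [-1.4, 0.4, -1.2], [-1.3, 0.7, -1.2], [-1.3, 0.8, -1.2], [-1.09, 0.95, -1.23]]
twist [np.float64(7.6), np.float64(7.6), np.float64(7.6), np.float64(7.7), np.float64(7.6), np.float64(7.7), np.float64(7.6)]
linear [[-1.3, 1.5, -0.0], [-1.2, 1.7, -0.0], [-0.9, 1.8, -0.0], [-0.7, 1.9, -0.0], [-0.5, 2.0, -0.0], [-0.2, 2.1, -0.0], [0.05, 2.08, -0.0]]
twist [np.float64(7.0), np.float64(7.0), np.float64(7.0), np.float64(7.0), np.float64(7.0), np.float64(7.0), np.float64(7.0)]
linear [[0.0, -0.0, 2.2], [0.0, -0.0, 2.3], [0.0, -0.0, 2.2], [0.0, -0.0, 2.3]]
twist [0, 0, 0, 0]
```

Request:
move_arm --gripper '[0.2,0.2,0.2,0.2,0.2,0.2,0.2]' --pt "-1.5 -0.2 -1.2" --pt "-1.5 0 -1.2" --pt "-1.4 0.2 -1.2" --pt "-1.4 0.4 -1.2" --pt "-1.3 0.7 -1.2" --pt "-1.3 0.8 -1.2" --pt "-1.1 1.0 -1.2" --twist '[7.6,7.6,7.6,7.7,7.6,7.7,7.6]'

```text
clock: 25.1
position: [0.4619, 0.291, 0.1514]
tool_rot: [3.141, -0.0, 2.176]
force: [-0.6, 0.2, -0.3]
grip_width: 0.0308
finger_force: 40.7
```

Request:
move_arm --gripper '[0.2,0.2,0.2,0.2,0.2,0.2,0.2]' --pt "-1.3 1.5 0" --pt "-1.2 1.7 0" --pt "-0.9 1.8 0" --pt "-0.7 1.9 0" --pt "-0.5 2.0 0" --pt "-0.2 2.1 0" --pt "0 2.1 0" --twist '[7,7,7,7,7,7,7]'

```text
clock: 25.8
position: [0.6049, 0.2753, 0.1508]
tool_rot: [-3.141, -0.001, 1.322]
force: [0.1, 0.2, -0.4]
grip_width: 0.0308
finger_force: 40.7
```

Request:
move_arm --gripper '[0.2,0.2,0.2,0.2,0.2,0.2]' --pt "0 0 2.2" --pt "0 0 2.3" --pt "0 0 2.2" --pt "0 0 2.2" --pt "0 0 0" --pt "0 0 0" --twist '[0,0,0,0,0,0]'

```text
clock: 26.4
position: [0.6044, 0.2752, 0.062]
tool_rot: [-3.142, -0.0, 1.327]
force: [0.3, -0.5, 0.0]
grip_width: 0.0313
finger_force: 40.7
```

```bash
python3 plan.py "(.6027,.2747,.033,76,3)"
```

```text
at [0.6044 0.2752 0.062 ] 76.0 rpy err [-3.142 -0.   ] F [ 0.3 -0.5  0. ]
linear [[-0.0, -0.1, 1.0], [-0.0, -0.0, 1.0], [-0.09, -0.05, 0.9]]
twist [np.float64(0.0), np.float64(0.0), np.float64(0.0)]
```

Request:
move_arm --gripper '[0.2,0.2,0.2,0.2,0.2]' --pt "0 -0.1 1.0" --pt "-0.1 -0.1 1.0" --pt "0 0 0.5" --pt "0 0 0.4" --pt "0 0 0" --twist '[0,0,0,0,0]'

```text
clock: 26.9
position: [0.6022, 0.2748, 0.0321]
tool_rot: [3.142, -0.0, 1.327]
force: [0.1, -0.5, -0.0]
grip_width: 0.031
finger_force: 41.3
```

Request:
move_arm --gripper '[0.44,0.44,0.44,0.44,0.44,0.44,0.44,0.44]' --pt "0 0 0" --pt "0 0 0" --pt "0 0 0" --pt "0 0 -1" --pt "0 0 -3" --pt "0 0 -4" --pt "0 0 -4" --pt "0 0 -4" --twist '[0,0,0,0,0,0,0,0]'

```text
clock: 27.7
position: [0.602, 0.2746, 0.1948]
tool_rot: [3.141, -0.0, 1.326]
force: [0.5, 0.4, 0.1]
grip_width: 0.0374
finger_force: 0.0
```

Request:
move_arm --gripper '[0.44,0.44,0.44,0.44]' --pt "-3 0 -3" --pt "-3 0 -3" --pt "0 0 0" --pt "0 0 0" --twist '[0,0,0,0]'

```text
clock: 28.1
position: [0.5878, 0.2164, 0.2537]
tool_rot: [3.141, -0.002, 1.326]
force: [-0.2, 0.9, 0.3]
grip_width: 0.0378
finger_force: 0.0
```

```bash
python3 - <<'E'
from h import *
f=grab('wrist','w8'); g=grab('scene','s8'); b=grab('side','b8')
r=lambda im,w,h:cv2.resize(im,(w,h),interpolation=2)
top=cv2.hconcat([r(g['img'][140:330,130:510],800,400)]); bot=cv2.hconcat([r(f['img'],320,200),r(b['img'][100:320,220:450],210,200),r(b['img'][110:160,270:340],270,200)])
cv2.imwrite('pics/v8.png',cv2.vconcat([top,bot])[:,:,::-1])
E
```

```text
(no output)
```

View pics/v8.png

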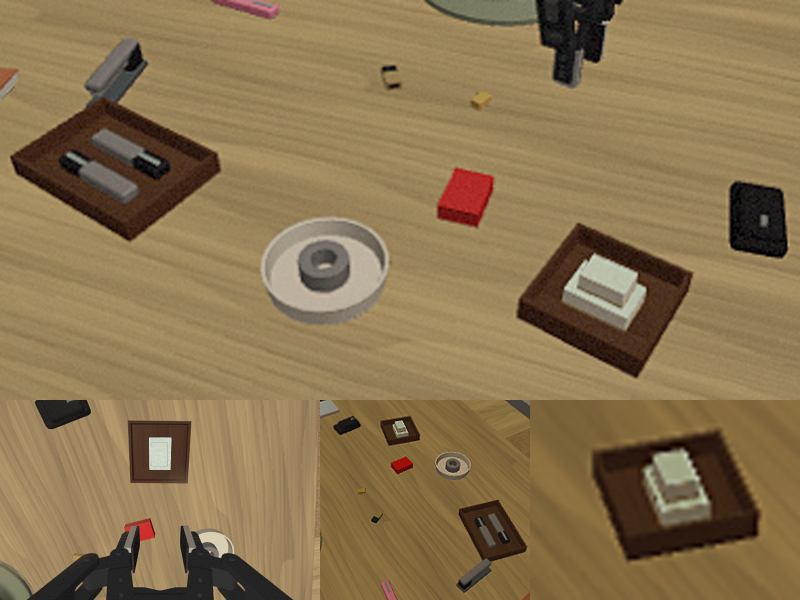

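The final view shows both markers in the pen tray at (130,152) and (100,175), and the tape in the dish at (323,265). The memo stack is centred, with its wrist-view centre at (160,453) against the tray's (160,452). The mouse and stapler look unmoved.

```bash
python3 -c "
from workcell import bot
print(bot.job_done())"
```

```text
the job is handed in; nothing more can be done
None
```

The job is handed in: both highlighters lie side by side in the pen tray, the tape is in the dish, and the small memo block is stacked on the large one in the middle of the square tray, with the mouse and stapler not moved, at about 28 s of the 128 s allowed (the hand-in returned no verdict).

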